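# Tip the bungs out of the tote over the edge stop

### The arm

A 6-joint arm with a two-finger parallel gripper is mounted at the origin on the work surface. World frame = base frame: x ahead of the robot, y to its left, z up, the work surface at z = 0. Lengths are in m, angles in rad, forces in N, time in s.
With the tool pointing down it reaches from about 0.35 to 0.775 m from the base axis. Payload 7.3 kg.
Tool frame: the origin (TCP) lies at the very end of the fingers, on their centre line; the grasp point (between the pads) lies 19 mm behind it (robot.hold_point_z is the distance from the TCP to the grasp point, in m); z points along the fingers, y is the direction in which the jaws open and shut (so a half turn about z gives the same grasp; the last joint's range is limited). The gripper opens to 92 mm and grips with 3 to 60 N. Pads are 19 mm wide; open, the fingers measure 130 mm over their backs; the gripper's body (75 mm by 190 mm) begins 47 mm behind the grasp point.
Start: joints at [-1.438, 0.342, 1.524, -0, 1.275, -0.146], TCP at [0.145, -0.505, 0.227] pointing down, gripper open.
Joint ranges: [-2.53, 2.53], [-0.77, 2.02], [0.04, 2.7], [-1, 4.14], [0.28, 2.66], [-3.11, 3.11]. Speed limits (rad/s): [2.57, 2.57, 3.14, 3.14, 3.14, 3.14].

### API

Orientations are given as [roll, pitch, yaw] about the fixed x, y, z axes, in that order (R = Rz(yaw) Ry(pitch) Rx(roll)).
In Python, from cell import monitor, viewer, robot gives the robot as it stands.
- The arm moves only by the tool move_arm, never from a script. Its argument "deltas" is a list of rows, each an object of numbers: "x", "y", "z": the shift along the tool's x, y, z in m; "wx", "wy", "wz": the turn, a rotation vector about the tool's x, y, z in degrees; "hand": the opening, from 0 (shut) to 1 (fully open). In form: [{"x": .., "y": .., "z": .., "wx": .., "wy": .., "wz": .., "hand": ..}, ...]. A call has 1 to 8 rows; each row is the pose to reach, as a shift and turn from the pose commanded when the call began, along the tool's axes at that moment; what a row does not reach only later rows make up. A row lasts 1/8 s, in which the tool goes at most 62.5 mm and 10.7 degrees, less where a joint would pass 70% of its speed; a pose out of reach is approached as far as the arm can. A call with a gripper value outside its range is refused whole. The fingers move at their own pace and stop on an object; "grip_force" is the grip in N (left out, the last holds). Time passes only in rows, so rows that repeat a pose let the fingers close. It gives the time, the measured TCP pose, the force and the opening at its end, in the units of the state.
- monitor.observe(): the state, without advancing time (a new reading comes with each control period).
- viewer.read_camera(name): name is "scene" or "top"; returns the picture (480x640x3 uint8, red, green, blue); there is no depth.
- viewer.camera_params(name): a dict with "camera_matrix" (3x3 intrinsics, pixels), "k1" (the pictures are not rectified: a ray, as slopes to the right and down, at radius r is drawn at 1 + k1 r^2 times it, then the intrinsics apply), "R" (3x3) and "t" (3): a world point X has camera coordinates R X + t. Camera axes: x right, y down, z forward; pixel columns grow to the right and rows downward; lengths in m; the calibration is good to about 2 mm. A picture is of the moment at which its call begins. camera_params takes no time and is no camera call.
- robot.hand_in(): hands the job in, once; it reports no verdict.
The state is a dict: "time": time; "qpos": joint angles; "qvel": joint speeds; "joint_efforts": joint torques, N m; "tool_pos": TCP position; "tool_rot": TCP orientation; "contact_force": force on the tool from outside, world axes, zero at the start; "torque": the same for the moment, N m; "opening": finger opening in m.
Only numpy, scipy, OpenCV 4.12 (cv2) and the standard library are available. Lean on these libraries where they do the work, as an engineer would, in place of code of your own. Each camera call takes 0.05 s, during which the arm holds its last target. There are 200 camera calls.

### The job

Slide the blue tote of barrel bungs along the wooden ledge until its leading edge is up against the yellow edge stop, then tip it over the stop, without lifting it off, so that it ends lying on its side on the steel ramp with its mouth towards the tray and all four bungs have run out into the catch tray. Leave the tote lying there and do not disturb the other things on the bench.

Things in the scene. Friction and masses are not known exactly. Their poses are not given: they have to be found in the camera images.
- tipper: Fixed wooden and steel tipping station, sizes in mm. Origin at table height under the tote-side face of the edge stop, midway across. x: level, the tipping direction (ledge to tray); y across; z up. Level wooden ledge x = -190 to 0, 206 wide, top at z = 100, back open. Then the stop, a steel ramp falling at 27 degrees from x = 0 to 147, and the catch tray.
- stop (a point): Foot of the yellow edge stop, on its tote-side face at the ledge's top, midway across (100 mm above the tipper's origin). Axes as the tipper. The stop is a fixed bar across the whole ledge, 6 mm thick, standing 7 mm above the ledge; the ramp starts level with its top.
- toe_rail (a point): Middle of the top of the yellow toe rail, a fixed bar 6 mm high across the ramp, 120 mm down the slope from the stop, which catches the rim of the tipped tote. Axes as the tipper. Side boards 190 mm apart line ramp and tray; their tops are 105 mm above the table for the first 100 mm, then 75.
- tray (a point): Centre of the catch tray's steel floor, 4 mm above the table. Axes as the tipper. The tray measures 165 mm along x by 190 mm along y inside; the board at its far end is 75 mm tall; the end of the ramp is 28 mm above its floor.
- tote_center (a point): Centre (half-way up) of the loose blue plastic tote: open top, 90 (its x) x 130 (y) x 130 mm tall, walls 6, floor 6 thick, about 0.45 kg plus bungs, friction on the ledge about 0.6. z points out of its mouth. Starts upright on the ledge, its +x wall facing the stop 30 to 65 mm off, turned up to 10 degrees. Lying on its side on the ramp against the toe rail it is tilted about 117 degrees.
- tote_edge (a point): Middle of the tote's lower leading edge, 45 mm ahead (x) of and 65 mm below its centre; axes as the tote. It meets the foot of the stop. Pushed level near the top of its back (-x) wall when against the stop, the tote turns over the stop's top edge, overbalances at a tilt of about 55 degrees and falls onto the ramp by itself.
- bung0_center (a point): Centre of one of the four loose waxed wooden bungs in the tote: slightly tapered plug, 36 mm diameter at the wide end, 31 at the other, 30 mm tall, about 30 g, slippery (friction about 0.3). z along its axis.
- bung1_center (a point): Centre of one of the four loose waxed wooden bungs in the tote: slightly tapered plug, 36 mm diameter at the wide end, 31 at the other, 30 mm tall, about 30 g, slippery (friction about 0.3). z along its axis.
- bung2_center (a point): Centre of one of the four loose waxed wooden bungs in the tote: slightly tapered plug, 36 mm diameter at the wide end, 31 at the other, 30 mm tall, about 30 g, slippery (friction about 0.3). z along its axis.
- bung3_center (a point): Centre of one of the four loose waxed wooden bungs in the tote: slightly tapered plug, 36 mm diameter at the wide end, 31 at the other, 30 mm tall, about 30 g, slippery (friction about 0.3). z along its axis.
- mallet_center (a point): Bystander, to be left alone: wooden-handled rubber mallet lying on the table (mm). This point is half-way up, at its middle.
- sample_center (a point): Bystander, to be left alone: amber bottle, 60 diameter x 160 tall, standing (mm). This point is half-way up, at its middle.
- jar_center (a point): Bystander, to be left alone: clear jar, 76 diameter x 100 tall, standing (mm). This point is half-way up, at its middle.
- tape_center (a point): Bystander, to be left alone: orange tape roll, 90 diameter x 35 tall, lying flat (mm). This point is half-way up, at its middle.
- torch_center (a point): Bystander, to be left alone: dark metal torch, about 155 long, lying (mm). This point is half-way up, at its middle.
- spare_tote_center (a point): Bystander, to be left alone: empty grey tote 100 x 140 x 80 (mm). This point is half-way up, at its middle.
- thief_center (a point): Bystander, to be left alone: steel sampling tube, about 300 long, lying (mm). This point is half-way up, at its middle.
Things that resemble listed ones, but are neither listed nor needed, are in the scene too. Of the things like the part that bears tote_center, leave any that is red; of the rest the larger one is meant.

How it is judged:
By the outcome, as a careful person would: the job done as asked, in the order asked, and still so for the second after the job is handed in, with the robot touching nothing.
It also fails if it takes over 42 s, if anything falls off the work surface, if the arm or the gripper's body presses on something with over 40 N, if the wrist force passes 120 N, or if a joint passes its speed limit or range.

## Working session

There is one attempt and no reset: what is moved stays moved. The work goes in short steps, Python scripts to look and compute and a tool call to move; the robot and the scene stay as the last step left them, time stands still between calls to the robot, and variables do not carry over. Pictures are saved under pics/ and viewed, about 8 in all and at most 12, crops included, and the job is handed in when it is done.

Besides the shell and the picture viewer there is one more tool, called by a JSON object that holds its "api" and its "payload", one argument or row to a line. move_arm: Moves the arm, as the interface text tells. Its arguments: {"type":"object","properties":{"deltas":{"type":"array","items":{"type":"object","properties":{"x":{"type":"number"},"y":{"type":"number"},"z":{"type":"number"},"wx":{"type":"number"},"wy":{"type":"number"},"wz":{"type":"number"},"hand":{"type":"number"}}}},"grip_force":{"type":"number"}},"required":["deltas"]}

```bash
mkdir -p pics; ls; cat > h.py <<'E'
import numpy as np, cv2
from cell import monitor, viewer, robot
def pic(n,f):
    im=viewer.read_camera(n); cv2.imwrite('pics/'+f,im[:,:,::-1]); return im
def ray(n,u,v):
    p=viewer.camera_params(n);K=np.array(p['camera_matrix']);R=np.array(p['R']);t=np.array(p['t'])
    a=np.linalg.solve(K,[u,v,1])[:2]; s=a.copy()
    for _ in range(30): s=a/(1+p['k1']*(s@s))
    return -R.T@t, R.T@np.array([s[0],s[1],1])
def onz(n,u,v,z):
    o,d=ray(n,u,v); return o+d*(z-o[2])/d[2]
def proj(n,X):
    p=viewer.camera_params(n);K=np.array(p['camera_matrix'])
    c=np.array(p['R'])@X+np.array(p['t']); s=c[:2]/c[2]; s=s*(1+p['k1']*(s@s))
    return (K@[s[0],s[1],1])[:2]
E
python3 - <<'E'
from h import *
pic('scene','s0.png');pic('top','t0.png')
for n in('scene','top'): print(n,ray(n,320,240))
print(monitor.observe())
E
```

```text
pics
scene (array([ 1.49402691, -0.11654858,  1.31844629]), array([-0.64716563,  0.06486244, -0.7597688 ]))
top (array([ 2.90837838e-01, -8.46366548e-04,  1.45594572e+00]), array([ 0.21249995, -0.02621327, -0.9772932 ]))
{'time': 0.1, 'qpos': array([-1.43799228e+00,  3.42657505e-01,  1.52491380e+00, -3.73160198e-07,
        1.27542410e+00, -1.46003760e-01]), 'qvel': array([-0.00011396, -0.00180419, -0.00202191, -0.00201956,  0.00031558,
        0.00087805]), 'joint_efforts': array([ 2.20503163e-03, -4.32003772e+01, -2.44693047e+01,  7.19805015e-02,
        5.25944238e-02, -4.92400727e-05]), 'tool_pos': array([ 0.1444553 , -0.50435305,  0.22611484]), 'tool_rot': array([-3.14020477e+00, -2.03727449e-04,  2.78807771e-01]), 'contact_force': array([ 0.43490261,  0.19289058, -0.31588134]), 'torque': array([-0.00367675,  0.01376027, -0.01419568]), 'opening': 0.09162814152161435}
```

View pics/s0.png

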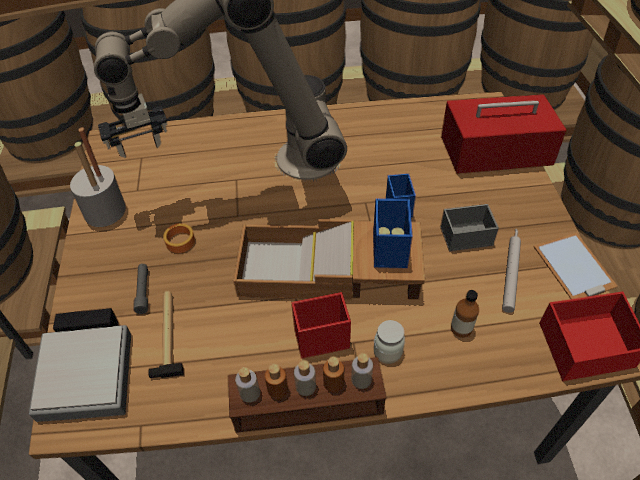

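View pics/t0.png

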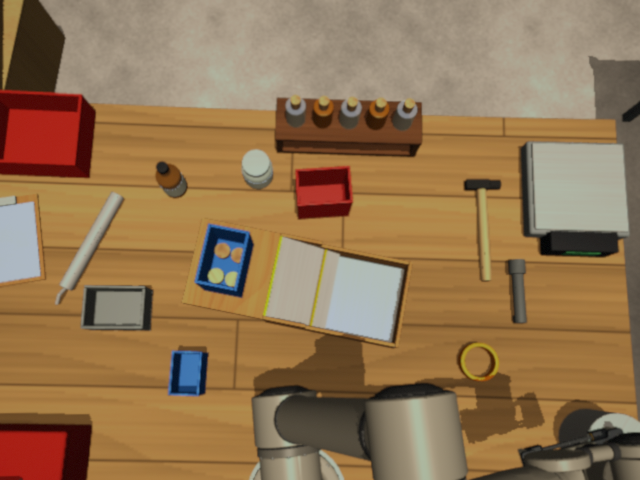

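Candidates, in top-view pixels: the large blue tote on the ledge (225,260), the small blue tote on the table (188,372), and red totes at (323,190), (45,135) and (35,455). The description means the larger blue one on the ledge, at scene pixel (392,233). The station tips towards image right, about world -y.

```bash
cat > m.py <<'E'
from h import *
def bigblue(im):
    h=cv2.cvtColor(im,cv2.COLOR_RGB2HSV); m=cv2.inRange(h,(105,120,40),(125,255,255))
    c=max(cv2.findContours(m,cv2.RETR_EXTERNAL,cv2.CHAIN_APPROX_NONE)[0],key=cv2.contourArea); return c
E
python3 - <<'E'
from m import *
im=cv2.imread('pics/t0.png')[:,:,::-1].copy()
c=bigblue(im); q=cv2.approxPolyDP(cv2.convexHull(c),4,True)[:,0]
print('hull',q.tolist()); 
for p in q: print(p,onz('top',*p,.23).round(4))
W=np.array([onz('top',*p,.23)[:2] for p in c[:,0]],np.float32)
print('rect',cv2.minAreaRect(W))
h=cv2.cvtColor(im,cv2.COLOR_RGB2HSV); y=cv2.inRange(h,(24,150,100),(34,255,255))
for k in cv2.findContours(y,cv2.RETR_EXTERNAL,cv2.CHAIN_APPROX_NONE)[0]:
    if cv2.contourArea(k)<30: continue
    r=cv2.minAreaRect(k); b=cv2.boxPoints(r); print('yellow',[b_.round(1).tolist() for b_ in b]); print([onz('top',*p,.107)[:2].round(4).tolist() for p in b])
cv2.imwrite('pics/c0.png',cv2.resize(im[205:355,175:415,::-1],None,fx=3.3,fy=3.3,interpolation=cv2.INTER_CUBIC))
E
```

```text
hull [[209, 225], [248, 233], [251, 248], [240, 295], [196, 282]]
[209 225] [0.5824 0.2035 0.23  ]
[248 233] [0.5677 0.1199 0.23  ]
[251 248] [0.5353 0.112  0.23  ]
[240 295] [0.4347 0.1301 0.23  ]
[196 282] [0.4592 0.223  0.23  ]
rect ((0.5087318420410156, 0.16671457886695862), (0.10017947107553482, 0.13703761994838715), 80.31639099121094)
yellow [[457.29998779296875, 348.20001220703125], [492.3999938964844, 339.3999938964844], [500.3999938964844, 371.3999938964844], [465.29998779296875, 380.20001220703125]]
[[0.3442, -0.3534], [0.3665, -0.4327], [0.2963, -0.448], [0.2744, -0.3695]]
yellow [[309.20001220703125, 324.79998779296875], [324.5, 248.6999969482422], [326.3999938964844, 249.10000610351562], [311.20001220703125, 325.20001220703125]]
[[0.3857, -0.0176], [0.5637, -0.048], [0.5629, -0.0525], [0.385, -0.022]]
yellow [[262.20001220703125, 314.79998779296875], [279.20001220703125, 235.60000610351562], [281.70001220703125, 236.10000610351562], [264.70001220703125, 315.3999938964844]]
[[0.4053, 0.0904], [0.5916, 0.059], [0.5905, 0.053], [0.4042, 0.0846]]
```

View pics/c0.png

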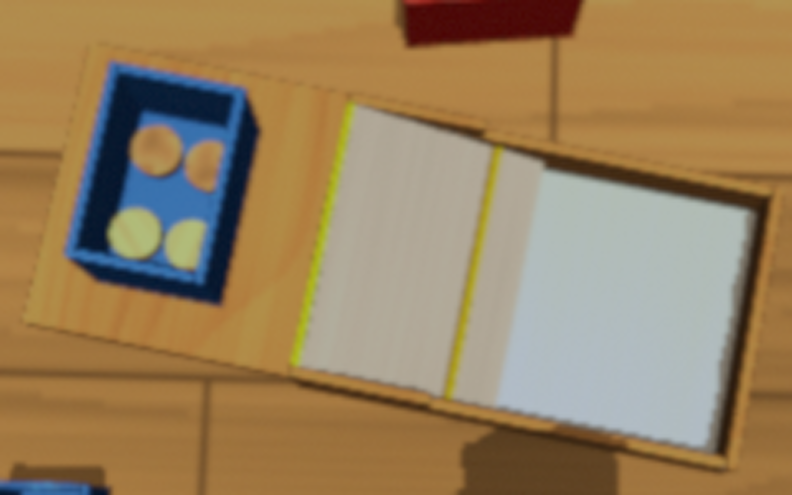

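The crop shows the large blue tote standing on the ledge with all four bungs in it. Its rim corners are at crop pixels (110,63), (243,88), (203,284) and (67,255), and the stop runs from (350,103) to (295,365). The choice is confirmed. Next I work out the poses and the first move.

```bash
cat >> m.py <<'E'
from scipy.spatial.transform import Rotation as Ro
S0=np.array([.4053,.0904]);S1=np.array([.5916,.059])
ty=(S1-S0)/np.linalg.norm(S1-S0); tx=np.array([ty[1],-ty[0]]); M=(S0+S1)/2
def tip(X): X=np.asarray(X)[:2]-M; return np.array([X@tx,X@ty])
def world(x,y): return M+x*tx+y*ty
def target(x,y,z,a,dyaw=0):   # tipper coords of TCP, tilt a deg; tool-frame delta from the present pose
    p=np.array([*world(x,y),z]); psi=np.arctan2(ty[0],-ty[1])+np.radians(dyaw)
    R=Ro.from_euler('z',psi)*Ro.from_euler('x',np.pi)*Ro.from_euler('y',-a,degrees=True)
    s=monitor.observe(); R0=Ro.from_euler('xyz',s['tool_rot'])
    d=R0.inv().apply(p-s['tool_pos']); w=(R0.inv()*R).as_rotvec(degrees=True)
    print('dx',(d*1000).round(1),'w',w.round(1),'world',p.round(3))
def where():
    s=monitor.observe(); print('t',s['time'],'tcp tip',(tip(s['tool_pos'])*1000).round(1),'z',s['tool_pos'][2].round(4),'q',s['qpos'].round(2),'F',s['contact_force'].round(1),'Ftip',(tx@s['contact_force'][:2]).round(1))
E
python3 - <<'E'
from m import *
print('M',M,'yaw',np.degrees(np.arctan2(tx[1],tx[0])))
for u,v in [(110,63),(243,88),(203,284),(67,255)]:
    w=onz('top',u/3.3+174.85,v/3.3+204.85,.23); print(w.round(4),(tip(w)*1000).round(1))
for u,v in [(95,42),(25,322),(348,95),(293,372)]:
    w=onz('top',u/3.3+174.85,v/3.3+204.85,.1); print('ledge',(tip(w)*1000).round(1))
where()
target(-.04,0,.36,0); target(-.20,0,.30,35)
E
```

```text
M [0.49845 0.0747 ] yaw -99.56702200183939
[0.5846 0.2054 0.23  ] [-143.2   63.2]
[0.5709 0.1191 0.23  ] [-55.8  64.1]
[0.443  0.1381 0.23  ] [-53.3 -65.2]
[0.4589 0.2248 0.23  ] [-141.4  -63.9]
ledge [-183.9  103.3]
ledge [-185.5 -101.7]
ledge [  1.2 101.1]
ledge [  4.  -99.5]
t 0.1 tcp tip [ 629.8 -252.8] z 0.2261 q [-1.44  0.34  1.52 -0.    1.28 -0.15] F [ 0.4  0.2 -0.3] Ftip -0.3
dx [ 517.  -495.5 -133.1] w [ -0.1  -0.1 -64.5] world [0.505 0.114 0.36 ]
dx [ 585.9 -639.8  -72.9] w [-19.7 -31.2 -62.3] world [0.532 0.272 0.3  ]
```

{"api": "move_arm", "payload": {
  "deltas": [
    {"x": 0.03, "y": 0, "z": -0.06},
    {"x": 0.08, "y": -0.02, "z": -0.12, "wz": -10},
    {"x": 0.14, "y": -0.06, "z": -0.133, "wz": -20},
    {"x": 0.19, "y": -0.1, "z": -0.133, "wz": -30},
    {"x": 0.24, "y": -0.14, "z": -0.133, "wz": -38},
    {"x": 0.29, "y": -0.18, "z": -0.133, "wz": -46},
    {"x": 0.33, "y": -0.23, "z": -0.133, "wz": -54},
    {"x": 0.37, "y": -0.28, "z": -0.133, "wz": -62}
  ]
}}

```text
schema error: expected keys x, y, z, wx, wy, wz, hand
```

```bash
python3 - <<'E'
from m import *
where(); target(-.04,0,.36,0); target(-.21,0,.36,20);target(-.215,0,.30,35)
E
```

```text
t 0.1 tcp tip [ 629.8 -252.8] z 0.2261 q [-1.44  0.34  1.52 -0.    1.28 -0.15] F [ 0.4  0.2 -0.3] Ftip -0.3
dx [ 517.  -495.5 -133.1] w [ -0.1  -0.1 -64.5] world [0.505 0.114 0.36 ]
dx [ 590.3 -648.9 -132.9] w [-11.3 -17.9 -63.8] world [0.533 0.282 0.36 ]
dx [ 592.4 -653.4  -72.9] w [-19.7 -31.2 -62.3] world [0.534 0.287 0.3  ]
```

{"api": "move_arm", "payload": {
  "deltas": [
    {"x": 0.03, "y": 0, "z": -0.06, "wx": 0, "wy": 0, "wz": 0, "hand": 1},
    {"x": 0.08, "y": -0.02, "z": -0.12, "wx": 0, "wy": 0, "wz": -10, "hand": 1},
    {"x": 0.14, "y": -0.06, "z": -0.133, "wx": 0, "wy": 0, "wz": -20, "hand": 1},
    {"x": 0.19, "y": -0.1, "z": -0.133, "wx": 0, "wy": 0, "wz": -30, "hand": 1},
    {"x": 0.24, "y": -0.14, "z": -0.133, "wx": 0, "wy": 0, "wz": -38, "hand": 1},
    {"x": 0.29, "y": -0.18, "z": -0.133, "wx": 0, "wy": 0, "wz": -46, "hand": 1},
    {"x": 0.33, "y": -0.23, "z": -0.133, "wx": 0, "wy": 0, "wz": -54, "hand": 1},
    {"x": 0.37, "y": -0.28, "z": -0.133, "wx": 0, "wy": 0, "wz": -62, "hand": 1}
  ]
}}

```text
time: 1.1
tool_pos: [0.4095, -0.1635, 0.3593]
tool_rot: [-3.141, -0.0, 1.365]
contact_force: [0.8, -0.2, -0.6]
opening: 0.0918
```

```bash
python3 - <<'E'
from m import *
where(); target(-.04,0,.36,0); target(-.21,0,.36,20);target(-.215,0,.30,35)
E
```

```text
t 1.1 tcp tip [249.6 -48.1] z 0.3593 q [-0.55  0.11  1.47  0.    1.57 -0.35] F [ 0.8 -0.2 -0.6] Ftip 0.1
dx [291.3  36.9  -0.6] w [-0.  -0.  -2.2] world [0.505 0.114 0.36 ]
dx [461.1  30.4  -0.6] w [ -0.4 -20.   -2.2] world [0.533 0.282 0.36 ]
dx [466.1  30.2  59.4] w [ -0.7 -35.   -2.1] world [0.534 0.287 0.3  ]
```

{"api": "move_arm", "payload": {
  "deltas": [
    {"x": 0.06, "y": 0.005, "z": 0, "wx": 0, "wy": 0, "wz": -1, "hand": 1},
    {"x": 0.12, "y": 0.01, "z": 0, "wx": 0, "wy": 0, "wz": -2, "hand": 1},
    {"x": 0.18, "y": 0.02, "z": 0, "wx": 0, "wy": -4, "wz": -2.2, "hand": 1},
    {"x": 0.24, "y": 0.025, "z": 0, "wx": 0, "wy": -8, "wz": -2.2, "hand": 1},
    {"x": 0.3, "y": 0.03, "z": 0, "wx": 0, "wy": -14, "wz": -2.2, "hand": 1},
    {"x": 0.36, "y": 0.03, "z": 0, "wx": 0, "wy": -20, "wz": -2.2, "hand": 1},
    {"x": 0.42, "y": 0.03, "z": 0, "wx": 0, "wy": -27, "wz": -2.2, "hand": 1},
    {"x": 0.466, "y": 0.03, "z": 0.02, "wx": -0.7, "wy": -35, "wz": -2.1, "hand": 1}
  ]
}}

```text
time: 2.1
tool_pos: [0.5356, 0.2865, 0.3406]
tool_rot: [3.136, 0.612, 1.396]
contact_force: [1.9, -0.5, 0.6]
opening: 0.0918
```

```bash
python3 - <<'E'
from m import *
where(); target(-.215,0,.28,35);target(-.185,0,.14,35);target(-.165,0,.125,35)
E
```

```text
t 2.1 tcp tip [-215.     1.4] z 0.3406 q [ 0.59  0.76  0.67 -0.51  2.1   0.58] F [ 1.9 -0.5  0.6] Ftip 0.2
dx [34.8 -1.7 49.6] w [ 0.1  0.1 -0.4] world [0.534 0.287 0.28 ]
dx [ 90.8  -2.2 181.4] w [ 0.1  0.1 -0.4] world [0.529 0.257 0.14 ]
dx [ 83.   -2.2 205.2] w [ 0.1  0.1 -0.4] world [0.526 0.237 0.125]
```

{"api": "move_arm", "payload": {
  "deltas": [
    {"x": 0.03, "y": -0.001, "z": 0.045, "wx": 0, "wy": 0, "wz": -0.4, "hand": 1},
    {"x": 0.06, "y": -0.002, "z": 0.09, "wx": 0, "wy": 0, "wz": -0.4, "hand": 1},
    {"x": 0.08, "y": -0.002, "z": 0.14, "wx": 0, "wy": 0, "wz": -0.4, "hand": 1},
    {"x": 0.098, "y": -0.002, "z": 0.18, "wx": 0, "wy": 0, "wz": -0.4, "hand": 1},
    {"x": 0.099, "y": -0.002, "z": 0.194, "wx": 0, "wy": 0, "wz": -0.4, "hand": 1},
    {"x": 0.091, "y": -0.002, "z": 0.199, "wx": 0, "wy": 0, "wz": -0.4, "hand": 1},
    {"x": 0.083, "y": -0.002, "z": 0.205, "wx": 0, "wy": 0, "wz": -0.4, "hand": 1},
    {"x": 0.083, "y": -0.002, "z": 0.205, "wx": 0, "wy": 0, "wz": -0.4, "hand": 1}
  ]
}}

```text
time: 3.1
tool_pos: [0.5256, 0.2351, 0.1259]
tool_rot: [-3.14, 0.609, 1.405]
contact_force: [-0.3, 0.5, -0.3]
opening: 0.092
```

```bash
python3 - <<'E'
from m import *
where(); target(-.125,0,.125,35);target(-.103,0,.125,35)
pic('scene','s1.png');im=pic('top','t1.png')
a=cv2.imread('pics/s1.png')[120:330,220:480];b=cv2.imread('pics/t1.png')[190:360,150:420]
a=cv2.resize(a,(390,315),interpolation=3);b=cv2.resize(b,(400,252),interpolation=3)
b=cv2.copyMakeBorder(b,0,63,0,0,0);cv2.imwrite('pics/v1.png',np.hstack([a,b]))
E
```

```text
t 3.1 tcp tip [-1.627e+02  1.000e-01] z 0.1259 q [ 0.53  0.79  1.19 -0.45  1.58  0.79] F [-0.3  0.5 -0.3] Ftip -0.5
dx [-30.4  -0.2  22.3] w [-0.  -0.1  0. ] world [0.519 0.198 0.125]
dx [-48.4  -0.2  34.9] w [-0.  -0.1  0. ] world [0.516 0.176 0.125]
```

View pics/v1.png

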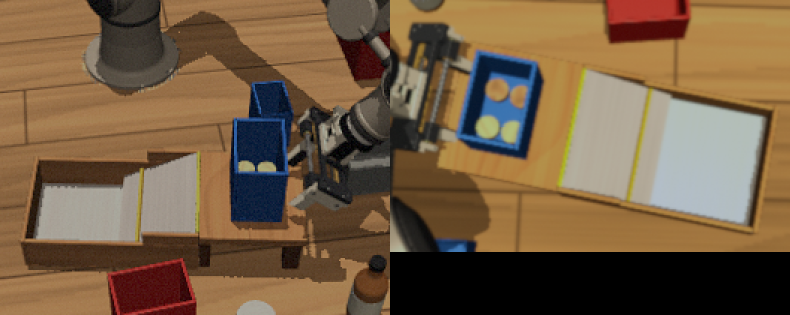

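The tool is behind the tote with both fingertips facing its back wall (view pixel about (455,105)). The path along the ledge is clear. Now I push low and slowly.

{"api": "move_arm", "payload": {
  "deltas": [
    {"x": -0.006, "y": 0, "z": 0.004, "wx": 0, "wy": 0, "wz": 0, "hand": 1},
    {"x": -0.012, "y": 0, "z": 0.008, "wx": 0, "wy": 0, "wz": 0, "hand": 1},
    {"x": -0.018, "y": 0, "z": 0.012, "wx": 0, "wy": 0, "wz": 0, "hand": 1},
    {"x": -0.024, "y": 0, "z": 0.016, "wx": 0, "wy": 0, "wz": 0, "hand": 1},
    {"x": -0.03, "y": 0, "z": 0.02, "wx": 0, "wy": 0, "wz": 0, "hand": 1},
    {"x": -0.036, "y": 0, "z": 0.025, "wx": 0, "wy": 0, "wz": 0, "hand": 1},
    {"x": -0.04, "y": 0, "z": 0.028, "wx": 0, "wy": 0, "wz": 0, "hand": 1},
    {"x": -0.044, "y": 0, "z": 0.031, "wx": 0, "wy": 0, "wz": 0, "hand": 1}
  ]
}}

```text
time: 4.2
tool_pos: [0.5163, 0.1823, 0.1243]
tool_rot: [-3.138, 0.61, 1.407]
contact_force: [1.2, 4.6, 2.2]
opening: 0.0918
```

```bash
python3 - <<'E'
from m import *
where(); target(-.096,0,.125,35)
E
```

```text
t 4.2 tcp tip [-109.1   -0.3] z 0.1243 q [ 0.47  0.73  1.32 -0.48  1.5   0.77] F [1.2 4.6 2.2] Ftip -4.8
dx [-11.2   0.2   6.9] w [-0.1 -0.   0.1] world [0.514 0.169 0.125]
```

Sliding, with a force of about 5 N. Now I creep up to the stop in 2 mm steps.

{"api": "move_arm", "payload": {
  "deltas": [
    {"x": -0.002, "y": 0, "z": 0.001, "wx": 0, "wy": 0, "wz": 0, "hand": 1},
    {"x": -0.004, "y": 0, "z": 0.0025, "wx": 0, "wy": 0, "wz": 0, "hand": 1},
    {"x": -0.006, "y": 0, "z": 0.004, "wx": 0, "wy": 0, "wz": 0, "hand": 1},
    {"x": -0.008, "y": 0, "z": 0.0055, "wx": 0, "wy": 0, "wz": 0, "hand": 1}
  ]
}}

```text
time: 4.7
tool_pos: [0.5147, 0.173, 0.1243]
tool_rot: [-3.138, 0.611, 1.407]
contact_force: [1.3, 4.8, 2.0]
opening: 0.0914
```

```bash
python3 - <<'E'
from m import *
where()
E
```

```text
t 4.7 tcp tip [-99.7  -0.3] z 0.1243 q [ 0.46  0.72  1.35 -0.49  1.48  0.77] F [1.3 4.8 2. ] Ftip -4.9
```

{"api": "move_arm", "payload": {
  "deltas": [
    {"x": -0.0016, "y": 0, "z": 0.0012, "wx": 0, "wy": 0, "wz": 0, "hand": 1},
    {"x": -0.0032, "y": 0, "z": 0.0023, "wx": 0, "wy": 0, "wz": 0, "hand": 1}
  ]
}}

```text
time: 4.95
tool_pos: [0.5143, 0.1695, 0.1242]
tool_rot: [-3.139, 0.61, 1.407]
contact_force: [2.3, 10.6, 3.6]
opening: 0.0916
```

{"api": "move_arm", "payload": {
  "deltas": [
    {"x": -0.0016, "y": 0, "z": 0.0012, "wx": 0, "wy": 0, "wz": 0, "hand": 1},
    {"x": -0.0016, "y": 0, "z": 0.0012, "wx": 0, "wy": 0, "wz": 0, "hand": 1}
  ]
}}

```text
time: 5.2
tool_pos: [0.5145, 0.1692, 0.1243]
tool_rot: [-3.141, 0.606, 1.406]
contact_force: [2.1, 13.0, 4.4]
opening: 0.0921
```

```bash
python3 - <<'E'
from m import *
where()
pic('scene','s2.png');im=pic('top','t2.png')
a=cv2.imread('pics/s2.png')[160:310,300:450];b=cv2.imread('pics/t2.png')[205:335,180:340]
a=cv2.resize(a,(390,390),interpolation=3);b=cv2.resize(b,(400,325),interpolation=3)
b=cv2.copyMakeBorder(b,0,65,0,0,0);cv2.imwrite('pics/v2.png',np.hstack([a,b]))
E
```

```text
t 5.2 tcp tip [-95.9   0.1] z 0.1243 q [ 0.45  0.71  1.36 -0.49  1.47  0.76] F [ 2.1 13.   4.4] Ftip -13.2
```

View pics/v2.png

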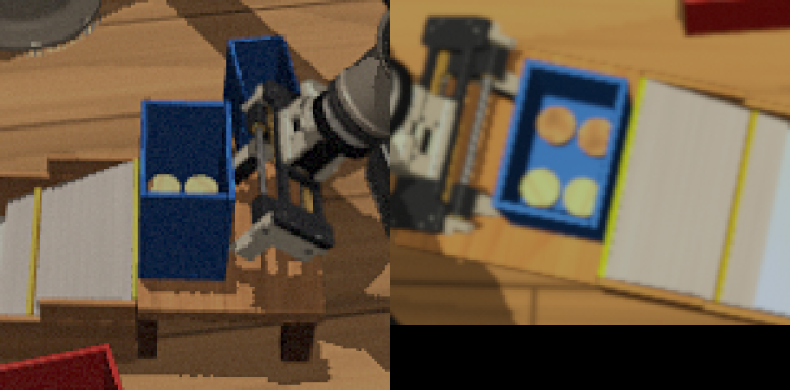

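The tote is flush and square against the stop: in the top crop its front wall meets the yellow bar from (635,80) to (605,270). The force rose to 13 N. Next I back off, raise the tool, and push near the top.

{"api": "move_arm", "payload": {
  "deltas": [
    {"x": 0.012, "y": 0, "z": -0.009, "wx": 0, "wy": 0, "wz": 0, "hand": 1},
    {"x": 0.012, "y": 0, "z": -0.009, "wx": 0, "wy": 0, "wz": 0, "hand": 1},
    {"x": -0.012, "y": 0, "z": -0.043, "wx": 0, "wy": 0, "wz": 0, "hand": 1},
    {"x": -0.036, "y": 0, "z": -0.078, "wx": 0, "wy": 0, "wz": 0, "hand": 1},
    {"x": -0.036, "y": 0, "z": -0.078, "wx": 0, "wy": 0, "wz": 0, "hand": 1},
    {"x": -0.041, "y": 0, "z": -0.075, "wx": 0, "wy": 0, "wz": 0, "hand": 1},
    {"x": -0.046, "y": 0, "z": -0.071, "wx": 0, "wy": 0, "wz": 0, "hand": 1},
    {"x": -0.049, "y": 0, "z": -0.07, "wx": 0, "wy": 0, "wz": 0, "hand": 1}
  ]
}}

```text
time: 6.3
tool_pos: [0.5135, 0.1669, 0.2088]
tool_rot: [-3.136, 0.611, 1.408]
contact_force: [0.4, 5.7, 3.3]
opening: 0.0918
```

```bash
python3 - <<'E'
from m import *
where(); target(-.05,0,.215,35);target(0,0,.220,35)
E
```

```text
t 6.3 tcp tip [-93.4  -0.5] z 0.2088 q [ 0.45  0.62  1.27 -0.49  1.63  0.68] F [0.4 5.7 3.3] Ftip -5.6
dx [-39.1   0.4  19.8] w [-0.2 -0.   0.2] world [0.507 0.124 0.215]
dx [-83.    0.4  44.4] w [-0.2 -0.   0.2] world [0.498 0.075 0.22 ]
```

{"api": "move_arm", "payload": {
  "deltas": [
    {"x": -0.006, "y": 0, "z": 0.003, "wx": 0, "wy": 0, "wz": 0, "hand": 1},
    {"x": -0.012, "y": 0, "z": 0.006, "wx": 0, "wy": 0, "wz": 0, "hand": 1},
    {"x": -0.018, "y": 0, "z": 0.009, "wx": 0, "wy": 0, "wz": 0, "hand": 1},
    {"x": -0.024, "y": 0, "z": 0.012, "wx": 0, "wy": 0, "wz": 0, "hand": 1},
    {"x": -0.03, "y": 0, "z": 0.015, "wx": 0, "wy": 0, "wz": 0, "hand": 1},
    {"x": -0.036, "y": 0, "z": 0.018, "wx": 0, "wy": 0, "wz": 0, "hand": 1},
    {"x": -0.042, "y": 0, "z": 0.021, "wx": 0, "wy": 0, "wz": 0, "hand": 1},
    {"x": -0.048, "y": 0, "z": 0.024, "wx": 0, "wy": 0, "wz": 0, "hand": 1}
  ]
}}

```text
time: 7.3
tool_pos: [0.5058, 0.1145, 0.2193]
tool_rot: [3.141, 0.611, 1.405]
contact_force: [0.8, 4.9, 10.6]
opening: 0.0917
```

```bash
python3 - <<'E'
from m import *
where(); target(0,0,.220,35)
pic('scene','s3.png');im=pic('top','t3.png')
a=cv2.imread('pics/s3.png')[130:310,270:450];b=cv2.imread('pics/t3.png')[205:335,180:340]
a=cv2.resize(a,(390,390),interpolation=3);b=cv2.resize(b,(400,325),interpolation=3)
b=cv2.copyMakeBorder(b,0,65,0,0,0);cv2.imwrite('pics/v3.png',np.hstack([a,b]))
E
```

```text
t 7.3 tcp tip [-40.4   0.6] z 0.2193 q [ 0.38  0.55  1.37 -0.51  1.57  0.64] F [ 0.8  4.9 10.6] Ftip -5.0
dx [-33.5  -0.7  22.6] w [0.1 0.  0.1] world [0.498 0.075 0.22 ]
```

View pics/v3.png

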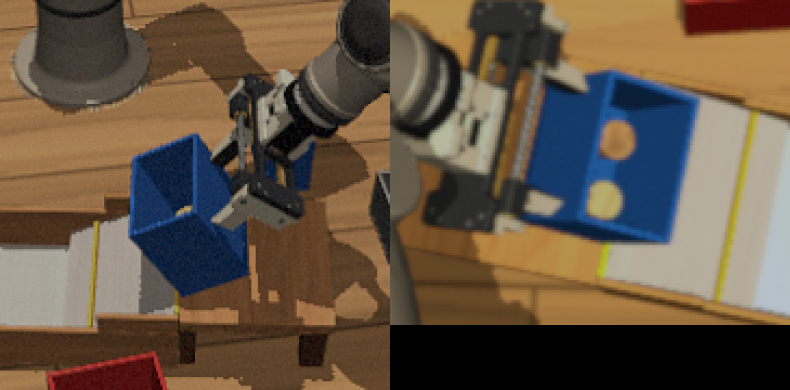

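Clean tipping: the tote is at about 30 degrees, pivoting at the stop (crop (180,305)), with the bungs still inside. I continue.

{"api": "move_arm", "payload": {
  "deltas": [
    {"x": -0.006, "y": 0, "z": 0.002, "wx": 0, "wy": 0, "wz": 0, "hand": 1},
    {"x": -0.012, "y": 0, "z": 0.004, "wx": 0, "wy": 0, "wz": 0, "hand": 1},
    {"x": -0.018, "y": 0, "z": 0.007, "wx": 0, "wy": 0, "wz": 0, "hand": 1},
    {"x": -0.024, "y": 0, "z": 0.009, "wx": 0, "wy": 0, "wz": 0, "hand": 1},
    {"x": -0.03, "y": 0, "z": 0.012, "wx": 0, "wy": 0, "wz": 0, "hand": 1},
    {"x": -0.036, "y": 0, "z": 0.015, "wx": 0, "wy": 0, "wz": 0, "hand": 1}
  ]
}}

```text
time: 8.15
tool_pos: [0.4985, 0.0765, 0.2253]
tool_rot: [-3.136, 0.611, 1.408]
contact_force: [-0.9, -0.2, -0.2]
opening: 0.0919
```

```bash
python3 - <<'E'
from m import *
where()
pic('scene','s4.png')
a=cv2.imread('pics/s4.png')[130:310,220:450]
cv2.imwrite('pics/v4.png',cv2.resize(a,(460,360),interpolation=3))
E
```

```text
t 8.15 tcp tip [-1.8 -0.3] z 0.2253 q [ 0.32  0.51  1.43 -0.53  1.53  0.6 ] F [-0.9 -0.2 -0.2] Ftip 0.3
```

View pics/v4.png

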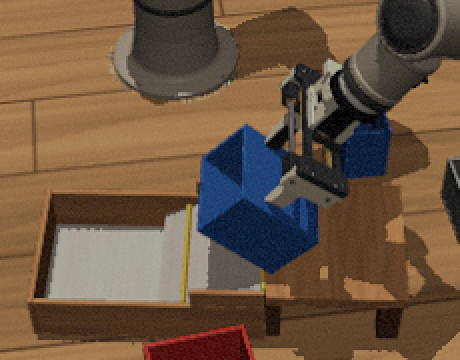

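The contact force has gone to zero, so the tote is overbalancing by itself. I retreat slightly back and up and let it fall.

{"api": "move_arm", "payload": {
  "deltas": [
    {"x": 0, "y": 0, "z": 0, "wx": 0, "wy": 0, "wz": 0, "hand": 1},
    {"x": 0, "y": 0, "z": 0, "wx": 0, "wy": 0, "wz": 0, "hand": 1},
    {"x": 0, "y": 0, "z": -0.02, "wx": 0, "wy": 0, "wz": 0, "hand": 1},
    {"x": 0, "y": 0, "z": -0.05, "wx": 0, "wy": 0, "wz": 0, "hand": 1},
    {"x": 0, "y": 0, "z": -0.09, "wx": 0, "wy": 0, "wz": 0, "hand": 1},
    {"x": 0, "y": 0, "z": -0.13, "wx": 0, "wy": 0, "wz": 0, "hand": 1},
    {"x": 0, "y": 0, "z": -0.15, "wx": 0, "wy": 0, "wz": 0, "hand": 1},
    {"x": 0, "y": 0, "z": -0.15, "wx": 0, "wy": 0, "wz": 0, "hand": 1}
  ]
}}

```text
time: 9.2
tool_pos: [0.5138, 0.1628, 0.3491]
tool_rot: [-3.14, 0.61, 1.407]
contact_force: [0.1, -1.1, 0.3]
opening: 0.0922
```

```bash
python3 - <<'E'
from m import *
where()
pic('scene','s5.png');im=pic('top','t5.png')
a=cv2.imread('pics/s5.png')[190:320,220:440];b=cv2.imread('pics/t5.png')[205:355,180:420]
a=cv2.resize(a,(440,260),interpolation=3);b=cv2.resize(b,(440,275),interpolation=3)
cv2.imwrite('pics/v5.png',np.vstack([a,b]))
E
```

```text
t 9.2 tcp tip [-89.4   0.5] z 0.3491 q [ 0.44  0.54  1.04 -0.52  1.9   0.52] F [ 0.1 -1.1  0.3] Ftip 1.0
```

View pics/v5.png

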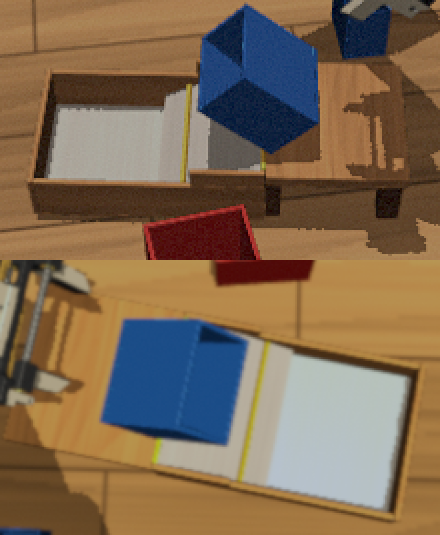

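The tote seems to be hanging at about 50 degrees, just short of overbalancing (top crop (165,380)), and has not fallen. I go back along the same path and push a little further.

{"api": "move_arm", "payload": {
  "deltas": [
    {"x": 0, "y": 0, "z": 0.05, "wx": 0, "wy": 0, "wz": 0, "hand": 1},
    {"x": 0, "y": 0, "z": 0.1, "wx": 0, "wy": 0, "wz": 0, "hand": 1},
    {"x": 0, "y": 0, "z": 0.135, "wx": 0, "wy": 0, "wz": 0, "hand": 1},
    {"x": 0, "y": 0, "z": 0.15, "wx": 0, "wy": 0, "wz": 0, "hand": 1},
    {"x": -0.004, "y": 0, "z": 0.153, "wx": 0, "wy": 0, "wz": 0, "hand": 1},
    {"x": -0.008, "y": 0, "z": 0.156, "wx": 0, "wy": 0, "wz": 0, "hand": 1},
    {"x": -0.012, "y": 0, "z": 0.158, "wx": 0, "wy": 0, "wz": 0, "hand": 1},
    {"x": -0.016, "y": 0, "z": 0.161, "wx": 0, "wy": 0, "wz": 0, "hand": 1}
  ]
}}

```text
time: 10.3
tool_pos: [0.4959, 0.058, 0.2263]
tool_rot: [-3.139, 0.611, 1.407]
contact_force: [-0.5, -0.1, -0.7]
opening: 0.0913
```

```bash
python3 - <<'E'
from m import *
where()
E
```

```text
t 10.3 tcp tip [16.9  0.2] z 0.2263 q [ 0.29  0.49  1.46 -0.54  1.51  0.58] F [-0.5 -0.1 -0.7] Ftip 0.2
```

```bash
python3 - <<'E'
from m import *
pic('scene','s6.png');im=pic('top','t6.png')
a=cv2.imread('pics/s6.png')[150:320,220:440];b=cv2.imread('pics/t6.png')[205:355,180:420]
a=cv2.resize(a,(396,306),interpolation=3);b=cv2.resize(b,(400,250),interpolation=3)
b=cv2.copyMakeBorder(b,0,56,0,0,0);cv2.imwrite('pics/v6.png',np.hstack([a,b]))
E
```

```text
(no output)
```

View pics/v6.png

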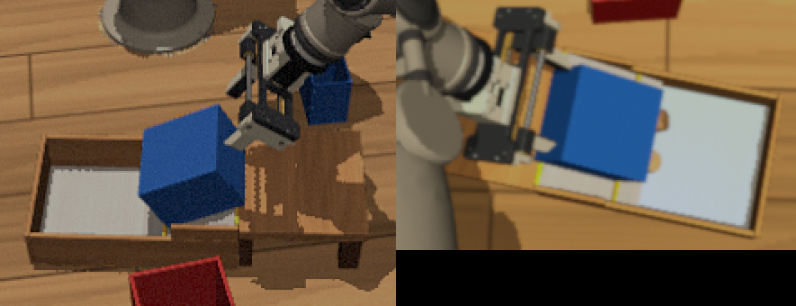

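The tote is falling forward, and two bungs are already emerging at (660,120) and (655,160). I retreat along the tool axis.

{"api": "move_arm", "payload": {
  "deltas": [
    {"x": 0, "y": 0, "z": 0, "wx": 0, "wy": 0, "wz": 0, "hand": 1},
    {"x": 0, "y": 0, "z": -0.02, "wx": 0, "wy": 0, "wz": 0, "hand": 1},
    {"x": 0, "y": 0, "z": -0.06, "wx": 0, "wy": 0, "wz": 0, "hand": 1},
    {"x": 0, "y": 0, "z": -0.11, "wx": 0, "wy": 0, "wz": 0, "hand": 1},
    {"x": 0, "y": 0, "z": -0.16, "wx": 0, "wy": 0, "wz": 0, "hand": 1},
    {"x": 0, "y": 0, "z": -0.18, "wx": 0, "wy": 0, "wz": 0, "hand": 1},
    {"x": 0, "y": 0, "z": -0.18, "wx": 0, "wy": 0, "wz": 0, "hand": 1},
    {"x": 0, "y": 0, "z": -0.18, "wx": 0, "wy": 0, "wz": 0, "hand": 1}
  ]
}}

```text
time: 11.4
tool_pos: [0.5129, 0.1593, 0.3721]
tool_rot: [-3.135, 0.612, 1.408]
contact_force: [0.0, 0.1, -0.1]
opening: 0.0915
```

```bash
python3 - <<'E'
from m import *
where()
pic('scene','s7.png');im=pic('top','t7.png')
a=cv2.imread('pics/s7.png')[190:320,220:440];b=cv2.imread('pics/t7.png')[205:355,180:420]
a=cv2.resize(a,(440,260),interpolation=3);b=cv2.resize(b,(440,275),interpolation=3)
cv2.imwrite('pics/v7.png',np.vstack([a,b]))
E
```

```text
t 11.4 tcp tip [-85.8   0.2] z 0.3721 q [ 0.44  0.53  0.99 -0.53  1.95  0.49] F [ 0.   0.1 -0.1] Ftip -0.1
```

View pics/v7.png

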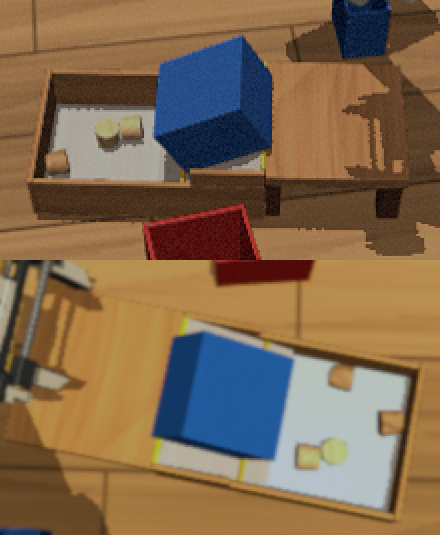

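All four bungs are in the tray, at crop pixels (342,377), (390,422), (333,450) and (307,456). The tote is on its side on the ramp with its mouth to the tray. I wait, then check that it is still, its tilt, and the bystanders numerically.

{"api": "move_arm", "payload": {
  "deltas": [
    {"x": 0, "y": 0, "z": -0.02, "wx": 0, "wy": 0, "wz": 0, "hand": 1},
    {"x": 0, "y": 0, "z": -0.02, "wx": 0, "wy": 0, "wz": 0, "hand": 1},
    {"x": 0, "y": 0, "z": -0.02, "wx": 0, "wy": 0, "wz": 0, "hand": 1},
    {"x": 0, "y": 0, "z": -0.02, "wx": 0, "wy": 0, "wz": 0, "hand": 1},
    {"x": 0, "y": 0, "z": -0.02, "wx": 0, "wy": 0, "wz": 0, "hand": 1},
    {"x": 0, "y": 0, "z": -0.02, "wx": 0, "wy": 0, "wz": 0, "hand": 1},
    {"x": 0, "y": 0, "z": -0.02, "wx": 0, "wy": 0, "wz": 0, "hand": 1},
    {"x": 0, "y": 0, "z": -0.02, "wx": 0, "wy": 0, "wz": 0, "hand": 1}
  ]
}}

```text
time: 12.5
tool_pos: [0.5151, 0.171, 0.3896]
tool_rot: [-3.138, 0.611, 1.407]
contact_force: [-0.0, 0.6, -0.3]
opening: 0.0917
```

```bash
python3 - <<'E'
from m import *
where()
pic('scene','s8.png');pic('top','t8.png')
R=lambda f:cv2.GaussianBlur(cv2.imread('pics/'+f),(5,5),0).astype(int)
for n,sl in(('t',np.s_[205:355,230:420]),('s',np.s_[190:320,220:360])):
    print(n,'station settle diff',np.abs(R(n+'8.png')-R(n+'7.png'))[sl].max())
    d=(np.abs(R(n+'8.png')-R(n+'0.png')).max(2)>40).astype(np.uint8)
    print(n,'changed blobs vs start',[s[:5].tolist() for s in cv2.connectedComponentsWithStats(d)[2][1:] if s[4]>12])
# predicted tote corners lying: tipper x,z (ledge-relative pivot), lower wall on the ramp, rim at rail
th=np.radians(27); o=np.array([0,.107]); dn=np.array([np.cos(th),-np.sin(th)]); up=np.array([np.sin(th),np.cos(th)])
for end in(.117,):
  for s in(end,end-.13):
    for h in(0,.09):
      for y in(-.065,.065):
        q=o+s*dn+h*up; X=np.array([*world(q[0]+.003,y),q[1]])
        print('s%.3f h%.2f y%.3f'%(s,h,y),'top',proj('top',X).round(0),'scene',proj('scene',X).round(0))
for n in 'ts': print(n,cv2.approxPolyDP(cv2.convexHull(bigblue(cv2.imread('pics/'+n+'8.png')[:,:,::-1].copy())),3,True)[:,0].tolist())
E
```

```text
t 12.5 tcp tip [-97.7   0.4] z 0.3896 q [ 0.45  0.54  0.92 -0.54  2.    0.47] F [-0.   0.6 -0.3] Ftip -0.5
t station settle diff 61
t changed blobs vs start [[0, 127, 255, 258, 24880], [176, 183, 8, 10, 47], [8, 184, 6, 11, 24], [172, 191, 5, 6, 20], [75, 204, 23, 15, 172], [263, 243, 78, 72, 4236], [359, 261, 15, 16, 188], [4, 286, 217, 194, 20148], [385, 287, 15, 14, 184], [60, 297, 6, 8, 30], [340, 303, 29, 17, 361], [251, 334, 293, 146, 22073], [80, 340, 9, 22, 45], [158, 390, 9, 10, 61], [572, 427, 68, 53, 2275], [470, 443, 120, 37, 2192], [268, 450, 65, 30, 1161], [608, 452, 6, 7, 29], [622, 460, 18, 8, 86], [235, 467, 25, 13, 181], [455, 472, 12, 8, 61]]
s station settle diff 27
s changed blobs vs start [[147, 0, 61, 38, 1108], [223, 0, 4, 5, 15], [231, 0, 42, 14, 417], [372, 0, 84, 65, 2201], [350, 7, 24, 24, 319], [229, 13, 40, 21, 358], [382, 29, 34, 30, 303], [96, 31, 30, 30, 609], [129, 30, 13, 9, 66], [127, 41, 6, 4, 19], [464, 42, 9, 17, 80], [252, 45, 19, 33, 185], [438, 49, 6, 4, 14], [129, 50, 14, 9, 72], [481, 51, 48, 42, 822], [394, 53, 131, 164, 5414], [443, 54, 6
[... 529 characters left out ...]
[294, 179, 7, 3, 13], [373, 196, 126, 123, 5861], [365, 209, 9, 12, 77], [268, 249, 24, 17, 222], [242, 265, 13, 14, 139]]
s0.117 h0.00 y-0.065 top [310. 313.] scene [316. 240.]
s0.117 h0.00 y0.065 top [321. 261.] scene [314. 277.]
s0.117 h0.09 y-0.065 top [329. 314.] scene [300. 221.]
s0.117 h0.09 y0.065 top [340. 258.] scene [297. 258.]
s-0.013 h0.00 y-0.065 top [261. 301.] scene [357. 227.]
s-0.013 h0.00 y0.065 top [273. 246.] scene [357. 264.]
s-0.013 h0.09 y-0.065 top [277. 301.] scene [343. 207.]
s-0.013 h0.09 y0.065 top [289. 243.] scene [342. 244.]
t [[275, 248], [291, 244], [339, 260], [328, 313], [264, 300]]
s [[341, 209], [355, 228], [355, 263], [313, 275], [297, 258], [300, 223]]
```

The tote outline matches the predicted lying pose against the rail to within about 3 px. One last full view for the bystanders.

```bash
python3 - <<'E'
import cv2,numpy as np
cv2.imwrite('pics/v8.png',np.hstack([cv2.resize(cv2.imread('pics/'+f),(400,300),interpolation=3) for f in('s8.png','t8.png')]))
E
```

```text
(no output)
```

View pics/v8.png

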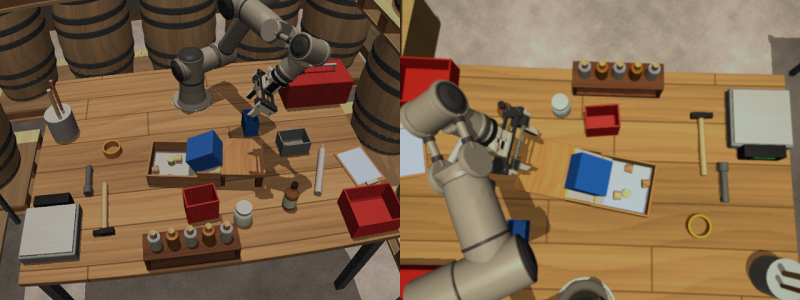

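Everything else stands where it was: bottle at (290,193), jar (243,212), grey tote (293,142), tube (319,170), mallet, torch and tape. The gripper is clear of everything. I hand in.

```bash
python3 -c "
from cell import robot
print(robot.hand_in())"
```

```text
the job is handed in; nothing more can be done
None
```

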